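# Match replacement parts to a customer's old parts

### The arm

A 7-joint arm with a two-finger parallel gripper is mounted at the origin on the work surface. World frame = base frame: x ahead of the robot, y to its left, z up, the work surface at z = 0. Lengths are in m, angles in rad, forces in N, time in s.
With the tool pointing down it reaches from about 0.4 to 0.85 m from the base axis. Payload 10.4 kg.
Tool frame: the origin (TCP) lies at the very end of the fingers, on their centre line; the grasp point (between the pads) lies 19 mm behind it; z points along the fingers, y is the line along which they close (so a half turn about z gives the same grasp; the last joint's range is limited). The gripper opens to 87 mm and grips with 3 to 60 N. Pads are 19 mm wide; open, the fingers measure 117 mm over their backs; the gripper's body (75 mm by 190 mm) begins 51 mm behind the grasp point.
Start: joints at [-1.254, 0.332, -0.065, 1.46, 0.022, 1.35, -0.088], TCP at [0.208, 0.589, 0.191] pointing down, gripper open.
Joint ranges: [-2.6, 2.6], [-0.5, 2.12], [-1.47, 1.34], [0.16, 2.42], [-1.27, 4.41], [0.06, 2.06], [-2.6, 2.6]. Speed limits (rad/s): [2.22, 2.22, 2.79, 2.79, 3.14, 3.14, 3.14].

### API

Orientations are given as a unit quaternion [x, y, z, w].
In Python, from bench import r gives the robot as it stands.
- The arm moves only by the tool jog_arm, called by a JSON object that holds its "name" and its "arguments". Schema: {"type":"object","properties":{"segments":{"type":"object","properties":{"steps":{"type":"array","items":{"type":"array","items":{"type":"number"},"minItems":5,"maxItems":5},"minItems":1,"maxItems":12}},"additionalProperties":false,"required":["steps"]},"clamp_n":{"type":"number"},"only":{"type":"string"},"quiet":{"type":"boolean"},"lines":{"type":"string"}},"required":["segments"],"additionalProperties":false}. segments is an object whose key "steps" holds a list of rows, 1 to 12 of them, each of 5 numbers: dx, dy, dz in shares of 0.75 m (1.0 is 0.75 m), then a turn about the tool's z in a scale on which 1.0 is pi rad, then the finger opening in m; each row is the pose to reach, as a shift and turn from the pose commanded when the call began, along the tool's axes at that moment; what a row does not reach only later rows make up. A row lasts 1/10 s, in which the tool goes at most 0.05 m and 0.15 rad, less where a joint would pass 70% of its speed; a pose out of reach is approached as far as the arm can. The fingers move at their own pace and stop on an object; clamp_n is the grip in N (left out, the last holds). Time passes only in rows, so rows that do not move let the fingers close. The tool returns the time, the measured TCP pose, the force, the opening and the grip force at its end. only (a regular expression) keeps the lines of the reply that match it, lines (a string "A,B") keeps lines A to B, and quiet returns only ok. A shift or turn number past 1, either way, is cut back to 1. Input that does not fit is refused with a message, and nothing moves.
- r.read_state(): the state, without advancing time (a new reading comes with each control period).
- r.camera(name): name is "side" or "top"; returns a dict with "img" (400x640x3 uint8, red, green, blue), "fx", "fy", "cx", "cy" (pixels), "pose" (4x4, takes a point from camera to world coordinates). Camera axes: x right, y down, z forward; pixel columns grow to the right and rows downward; lengths in m; the calibration is good to about 2 mm. A picture is of the moment at which its call begins. There is no depth.
- r.close_job(): hands the job in; it is judged then, once.
Trained networks look in the newest picture that a camera, given by its name, has taken for a name from the list of things; names that differ only in an ending like _2 or _b are one class to them, and where a whole thing is asked for, a point or a joint stands for the part that bears it (a point fixed in the world has none). Each returns a list of dicts, best first, with "p" (0 to 1); they miss things now and then, are a little off and sometimes report something else, mostly with a low value. They report only what shows in the picture. A call takes as long as a camera call. They do not tell look-alikes from the thing itself.
- r.recognise(camera, label): "position" ([column, row] as shares, 0 to 1, of the picture: columns of its width, rows of its height, amid what is visible of it).
- r.regions_of(camera, label): "pixels" (400x640 bool, what is visible of it) and "position" ([column, row] as shares, 0 to 1, of the picture: columns of its width, rows of its height, amid what is visible of it).
The state is a dict: "time": time; "joint_positions": joint angles; "joint_vel": joint speeds; "joint_torque": joint torques, N m; "ee_pos": TCP position; "eef_rot": TCP orientation; "ft_force": force on the tool from outside, world axes, zero at the start; "torque": the same for the moment, N m; "width": finger opening in m; "grip_force": force on a finger pad.
Only numpy, scipy, OpenCV 4.12 (cv2) and the standard library are available. Lean on these libraries where they do the work, as an engineer would, in place of code of your own. Each camera call takes 0.05 s, during which the arm holds its last target. There are 200 camera calls.

### The job

The customer's four old parts stand at the back of the bays of the exchange tray. Take the four clean replacements from the stock rack and set each one down, upright and without dropping it, in the bay of its old twin, on the tray floor in front of that part, so that both rows run in the same order. Leave the old parts and the cleaner bottle where they are.

Things in the scene. Friction and masses are not known exactly. Their poses are not given: they have to be found in the camera images.
- new_bearing: Clean wheel bearing: smooth thick ring 60 mm across, 36 mm high, bore 34 mm; 0.42 kg. In one of the stock rack's four bays (any order, 84 mm apart, floor at z = 12 mm, dividers 14 mm high, 6 and 10 mm lips 77 mm in front and behind). Origin: centre of its underside; z up; x to the rack's back, within 0.25 rad of world x; close fingers along x.
- new_pulley: Clean ribbed alternator pulley: disc 56 mm across, 32 mm high, grooved side, round nose on top up to 46 mm; 0.38 kg. In one of the stock rack's four bays (any order, 84 mm apart, floor at z = 12 mm, dividers 14 mm high, 6 and 10 mm lips 77 mm in front and behind). Origin: centre of its underside; z up; x to the rack's back, within 0.25 rad of world x; close fingers along x.
- new_sprocket: Clean toothed timing sprocket: 18 teeth round the side, 44 mm across the teeth, 30 mm high, bore 16 mm; 0.28 kg. In one of the stock rack's four bays (any order, 84 mm apart, floor at z = 12 mm, dividers 14 mm high, 6 and 10 mm lips 77 mm in front and behind). Origin: centre of its underside; z up; x to the rack's back, within 0.25 rad of world x; close fingers along x.
- new_coil: Clean ignition coil pack: block 40 mm (x) by 58 mm (y), 34 mm high, four round towers on top up to 52 mm; 0.34 kg. In one of the stock rack's four bays (any order, 84 mm apart, floor at z = 12 mm, dividers 14 mm high, 6 and 10 mm lips 77 mm in front and behind). Origin: centre of its underside; z up; x to the rack's back, within 0.25 rad of world x; close fingers along x.
- old_bearing: The customer's old wheel bearing, rusty or dusty brown, loose; same shape, size and origin as the clean one. Stands at the back of one of the exchange tray's four bays (any order), 120 mm along the tray's +x from the front place where its replacement belongs.
- old_pulley: The customer's old ribbed alternator pulley, rusty or dusty brown, loose; same shape, size and origin as the clean one. Stands at the back of one of the exchange tray's four bays (any order), 120 mm along the tray's +x from the front place where its replacement belongs.
- old_sprocket: The customer's old toothed timing sprocket, rusty or dusty brown, loose; same shape, size and origin as the clean one. Stands at the back of one of the exchange tray's four bays (any order), 120 mm along the tray's +x from the front place where its replacement belongs.
- old_coil: The customer's old ignition coil pack, rusty or dusty brown, loose; same shape, size and origin as the clean one. Stands at the back of one of the exchange tray's four bays (any order), 120 mm along the tray's +x from the front place where its replacement belongs.
- exchange_tray: Plywood tray with four bays side by side, an old part at the back of each. Origin: on the bench under the middle of the row of front places; z up, y along the row, x to the back, within 0.15 rad of world x. Floor at z = 12 mm; front places at x = 0, y = -126, -42, 42, 126 mm; bays 79 mm wide between dividers 14 mm high; 6 mm lip at x = -77 mm; old parts' middles at x = 120 mm.
- cleaner_bottle: A bystander: blue bottle of parts cleaner with a white label and a red cap, 60 mm across, 170 mm tall, upright on the bench to the right of the racks. Origin: centre of the underside.
Things that resemble listed ones, but are neither listed nor needed, are in the scene too. Leave any blue or green look-alike of the new_sprocket alone. What is shaped like the new_pulley but red is not meant.

How it is judged:
By the outcome, as a careful person would: the job done as asked, in the order asked, and still so for the second after the job is handed in, with the robot touching nothing.
It also fails if it takes over 112 s, if anything falls off the work surface, if the arm or the gripper's body presses on something with over 40 N, if the wrist force passes 120 N, or if a joint passes its speed limit or range.

## Working session

There is one attempt and no reset: what is moved stays moved. The work goes in short steps, Python scripts to look and compute and a tool call to move; the robot and the scene stay as the last step left them, time stands still between calls to the robot, and variables do not carry over. Pictures are saved under pics/ and viewed, at most 14 in all, crops included, and the job is handed in when it is done.

```bash
ls; mkdir -p pics
```

Run:
```python
from bench import r
import cv2
for n in("top","side"):
    c=r.camera(n); cv2.imwrite(f"pics/{n}0.png",c["img"][:,:,::-1]); print(n,c["fx"],c["fy"],c["cx"],c["cy"],c["pose"].tolist() if hasattr(c["pose"],"tolist") else c["pose"])
s=r.read_state(); print(s["ee_pos"],s["eef_rot"],s["width"],s["time"])
```

```text
pics
top 509.9632977073385 509.9632977073385 315.4942337970696 203.38312105270495 [[0.0011545925495328045, -0.9915246202989899, 0.12991379548373042, 0.3157477367287915], [-0.9999990593681581, -0.001048620254477913, 0.0008841144498902291, -0.1228942562154511], [-0.0007403910069479326, -0.12991469407463446, -0.9915248983684933, 1.4385425693728953], [0.0, 0.0, 0.0, 1.0]]
side 417.3175477852387 417.3175477852387 315.40678261275394 195.26724462843174 [[0.9137686891538275, -0.30226942866482875, 0.27140371260676033, 0.1311963521682899], [-0.4058497638470057, -0.7083528054069949, 0.5775138719176963, -0.8062530921875803], [0.01768479311229732, -0.6378632263790392, -0.7699465906969764, 0.9686585118564851], [0.0, 0.0, 0.0, 1.0]]
[0.20817783 0.58891752 0.19033212] [ 1.69076721e-01  9.85602693e-01 -6.22957180e-04 -8.34230757e-05] 0.08698248847406462 0.1
```

View pics/top0.png

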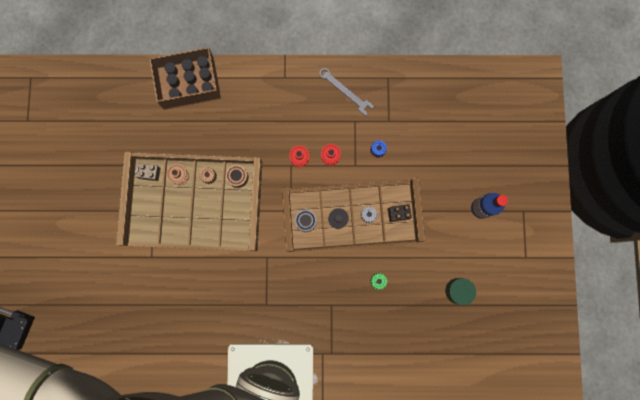

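View pics/side0.png

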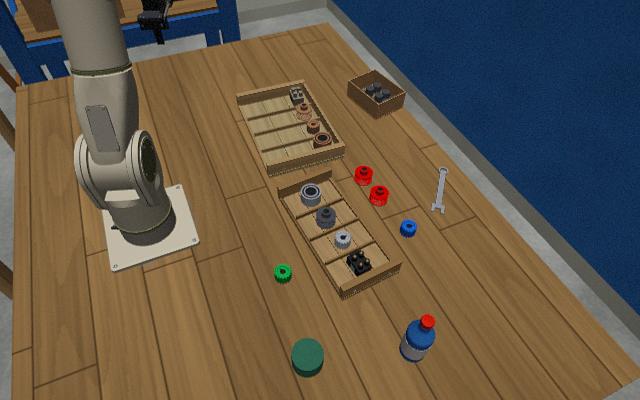

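The top view shows, left to right: old coil (147,172), pulley (178,175), sprocket (208,175), bearing (236,175) in the left-hand tray. The stock rack holds bearing (306,220), pulley (338,217), sprocket (368,214), coil (400,212). The side view agrees. Next I measure positions by matching silhouettes in both cameras.

Create h.py:
```python
from bench import r
import numpy as np, cv2
from scipy.optimize import least_squares
from scipy.spatial.transform import Rotation as R
DIM={"bearing":(.030,.036),"pulley":(.028,.032),"sprocket":(.022,.030),"coil":None}
def pts(k):
    a=np.linspace(0,2*np.pi,40,endpoint=False); c=np.c_[np.cos(a),np.sin(a)]
    if k=="coil":
        b=np.array([[sx*.020,sy*.029,z] for sx in(-1,1) for sy in(-1,1) for z in(0,.034)])
        t=np.array([[sx*.017,sy*.025,.052] for sx in(-1,1) for sy in(-1,1)]); return np.r_[b,t]
    ra,h=DIM[k]; P=[np.c_[ra*c,0*a+z] for z in(0,h)]
    if k=="pulley": P.append(np.c_[.010*c,0*a+.046])
    return np.vstack(P)
def proj(c,P):
    T=np.linalg.inv(c["pose"]); q=P@T[:3,:3].T+T[:3,3]
    return np.c_[c["fx"]*q[:,0]/q[:,2]+c["cx"],c["fy"]*q[:,1]/q[:,2]+c["cy"]]
def cen(c,P):
    h=cv2.convexHull(proj(c,P).astype(np.float32)); m=cv2.moments(h); return np.array([m["m10"],m["m01"]])/m["m00"]
def ray(c,u,z):
    d=c["pose"][:3,:3]@[(u[0]-c["cx"])/c["fx"],(u[1]-c["cy"])/c["fy"],1]; o=c["pose"][:3,3]
    return o+d*(z-o[2])/d[2]
def solve(k,obs,z0=.012,yaw=0):
    P=pts(k)@R.from_euler("z",yaw).as_matrix().T
    f=lambda x:np.concatenate([cen(c,P+[x[0],x[1],z0])-u for c,u in obs])
    s=least_squares(f,ray(*obs[0],.03)[:2]); return s.x,s.fun
def regions(cam,label):
    out=[]
    for d in r.regions_of(cam,label):
        m=d["pixels"].astype(np.uint8); M=cv2.moments(m,True)
        if M["m00"]: out.append((d["p"],np.array([M["m10"],M["m01"]])/M["m00"],int(M["m00"]),m))
    return out
def go(x,y,z,yaw):
    "tool-axes delta to TCP x,y,z with closing line at world angle yaw"
    s=r.read_state(); Q=R.from_quat(s["eef_rot"]).as_matrix()
    d=Q.T@(np.array([x,y,z])-s["ee_pos"]); a=np.arctan2(Q[1,1],Q[0,1])
    t=(a-yaw+np.pi/2)%np.pi-np.pi/2
    return np.round(np.r_[d,t],4)
```

Run:
```python
from h import *
cs={n:r.camera(n) for n in("top","side")}
for n in cs: 
  for w in("new","old"):
    for k in DIM:
      for p,u,a,m in regions(n,f"{w}_{k}"):
        if p>.3: print(n,w,k,round(p,2),u.round(1),a,np.round(ray(cs[n],u,.03)[:2],3), cv2.minAreaRect(cv2.findNonZero(m))[1:] if k=="coil" else "")
im=cs["top"]["img"][130:270,100:440,::-1]
cv2.imwrite("pics/crop.png",cv2.resize(im,None,fx=2.35,fy=2.35,interpolation=cv2.INTER_CUBIC))
```

```text
top new bearing 0.83 [305.4 220.2] 404 [ 0.453 -0.094] 
top new pulley 0.9 [299.1 155.9] 333 [ 0.635 -0.075] 
top new pulley 0.79 [338.4 218. ] 305 [ 0.459 -0.185] 
top new pulley 0.69 [330.4 154.3] 306 [ 0.64  -0.163] 
top new sprocket 0.72 [378.5 148.6] 201 [ 0.657 -0.299] 
top new sprocket 0.52 [378.4 280.9] 230 [ 0.287 -0.294] 
top new sprocket 0.5 [368.7 214.4] 222 [ 0.47 -0.27] 
top new coil 0.85 [399.1 212.8] 367 [ 0.474 -0.354] ((16.82914161682129, 23.05168342590332), 81.8698959350586)
top old bearing 0.82 [236.9 176.3] 380 [0.577 0.099] 
top old pulley 0.58 [177.3 174.1] 372 [0.583 0.266] 
top old sprocket 0.48 [207.4 174.9] 182 [0.581 0.182] 
top old coil 0.74 [147.2 171.8] 361 [0.589 0.351] ((24.558876037597656, 15.380306243896484), 7.125016689300537)
side new bearing 0.67 [310.1 195.1] 383 [ 0.448 -0.095] 
side new pulley 0.84 [325.8 217.6] 395 [ 0.456 -0.188] 
side new pulley 0.65 [363.1 175.4] 317 [ 0.628 -0.087] 
side new pulley 0.56 [378.4 195.8] 337 [ 0.631 -0.177] 
side new sprocket 0.81 [342.4 239.5] 262 [ 0.466 -0.272] 
side new sprocket 0.63 [282.3 274.1] 270 [ 0.28  -0.305] 
side new sprocket 0.6 [407.7 228.2] 220 [ 0.648 -0.31 ] 
side new coil 0.74 [358.3 262.9] 449 [ 0.472 -0.353] ((25.612497329711914, 20.458763122558594), 51.34019470214844)
side old bearing 0.58 [321.7 139.9] 267 [0.577 0.105] 
side old pulley 0.5 [303.8 111.4] 249 [0.579 0.262] 
side old sprocket 0.73 [313.4 127. ] 157 [0.577 0.174] 
side old coil 0.55 [296.3  96. ] 213 [0.588 0.353] ((17.70509910583496, 13.096923828125), 75.96376037597656)
```

View pics/crop.png

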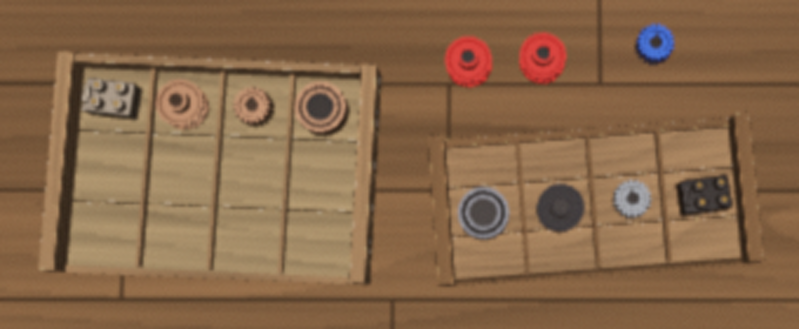

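The crop confirms the order: tray has coil, pulley, sprocket, bearing, and rack has bearing, pulley, sprocket, coil. The red and blue look-alikes are outside both. Next I fit the poses.

Run:
```python
from h import *
cs={n:r.camera(n) for n in("top","side")}
near={"new_bearing":(.45,-.095),"new_pulley":(.457,-.186),"new_sprocket":(.468,-.271),"new_coil":(.473,-.353),"old_bearing":(.577,.1),"old_pulley":(.58,.265),"old_sprocket":(.579,.18),"old_coil":(.588,.352)}
S={}
for l,g in near.items():
    obs=[]
    for n in cs:
        b=[x for x in regions(n,l) if np.hypot(*(ray(cs[n],x[1],.03)[:2]-g))<.03]
        if b: obs.append((cs[n],b[0][1]))
    S[l],f=solve(l[4:],obs,yaw=.09 if "old" in l else -.09+.0); print(l,S[l].round(4),[solve(l[4:],[o],yaw=0)[0].round(4).tolist() for o in obs],f.round(1))
N=np.array([S["new_"+k] for k in("bearing","pulley","sprocket","coil")]);v=np.polyfit(N[:,1],N[:,0],1);print("rack slope",v,(N[:,0]-np.polyval(v,N[:,1])).round(4),"yaw",-np.arctan(v[0]))
ys=np.array([126,42,-42,-126])/1e3
A=np.c_[[.12]*4,ys];B=np.array([S["old_"+k] for k in("coil","pulley","sprocket","bearing")])
f=lambda p:((R.from_euler("z",p[2]).as_matrix()[:2,:2]@A.T).T+p[:2]-B).ravel()
s=least_squares(f,[.45,.22,0]);print("tray",s.x,s.fun.round(4))
p=s.x;Rz=R.from_euler("z",p[2]).as_matrix()
# overlay: tray floor outline, dividers, parts
im=cs["top"]["img"].copy()[:,:,::-1];k=4;im=cv2.resize(im,None,fx=k,fy=k,interpolation=cv2.INTER_CUBIC)
T=lambda q:proj(cs["top"],np.asarray(q,float)@Rz.T+[p[0],p[1],0])*k+1.5
for y in(-.168,-.084,0,.084,.168):
    cv2.polylines(im,[T([[-.077,y,.026],[.16,y,.026]]).astype(int)],0,(0,255,0),1)
cv2.polylines(im,[T([[-.077,-.168,.018],[-.077,.168,.018]]).astype(int)],0,(255,255,0),1)
for l,x in S.items():
    h=cv2.convexHull(proj(cs["top"],pts(l[4:])@(Rz.T if "old" in l else R.from_euler("z",-np.arctan(v[0])).as_matrix().T)+[*x,.012]).astype(np.float32))*k+1.5
    cv2.polylines(im,[h.astype(int)],1,(0,0,255),1)
o=np.vstack([im[560:1040,440:1080],im[700:1040,1100:1740]]);cv2.imwrite("pics/ov.png",cv2.resize(o,None,fx=.73,fy=.73))
```

```text
new_bearing [ 0.4506 -0.0942] [[0.4513, -0.0937], [0.4495, -0.0958]] [ 0.2  0.3  0.1 -0.5]
new_pulley [ 0.4583 -0.184 ] [[0.4596, -0.1832], [0.4566, -0.1853]] [ 0.3  0.5  0.3 -0.5]
new_sprocket [ 0.4685 -0.2686] [[0.4693, -0.269], [0.4671, -0.2684]] [-0.1  0.3  0.5 -0.1]
new_coil [ 0.4713 -0.3535] [[0.4738, -0.3533], [0.4696, -0.3534]] [ 0.1  0.9  0.6 -0.3]
old_bearing [0.5764 0.1061] [[0.5764, 0.1061]] [ 0. -0.]
old_pulley [0.5813 0.267 ] [[0.5829, 0.2677], [0.5783, 0.264]] [ 0.2  0.6  0.5 -0.7]Traceback (most recent call last):
  File "<stdin>", line 10, in <module>
  File "h.py", line 25, in solve
    s=least_squares(f,ray(*obs[0],.03)[:2]); return s.x,s.fun
                           ~~~^^^
IndexError: list index out of range
```

The networks missed the old sprocket this time, so I'll reuse the centroids from the first pass.

Run:
```python
from h import *
cs={n:r.camera(n) for n in("top","side")}
O={"new_bearing":((305.4,220.2),(310.1,195.1)),"new_pulley":((338.4,218),(325.8,217.6)),"new_sprocket":((368.7,214.4),(342.4,239.5)),"new_coil":((399.1,212.8),(358.3,262.9)),
"old_bearing":((236.9,176.3),(321.7,139.9)),"old_pulley":((177.3,174.1),(303.8,111.4)),"old_sprocket":((207.4,174.9),(313.4,127)),"old_coil":((147.2,171.8),(296.3,96))}
S={}
for l,(a,b) in O.items():
    S[l],f=solve(l[4:],[(cs["top"],np.array(a)),(cs["side"],np.array(b))],yaw=-.07 if "old" in l else .1); print(l,S[l].round(4),f.round(1))
N=np.array([S["new_"+k] for k in("bearing","pulley","sprocket","coil")]);v=np.polyfit(N[:,1],N[:,0],1);ry=-np.arctan(v[0]);print("rack yaw",ry,(N[:,0]-np.polyval(v,N[:,1])).round(4))
ys=np.array([126,42,-42,-126])/1e3
A=np.c_[[.12]*4,ys];B=np.array([S["old_"+k] for k in("coil","pulley","sprocket","bearing")])
f=lambda p:((R.from_euler("z",p[2]).as_matrix()[:2,:2]@A.T).T+p[:2]-B).ravel()
s=least_squares(f,[.45,.22,0]);p=s.x;print("tray",p,s.fun.round(4))
Rz=R.from_euler("z",p[2]).as_matrix()
print((np.c_[[0]*4,ys]@Rz[:2,:2].T+p[:2]).round(4))
k=4;im=cv2.resize(np.ascontiguousarray(cs["top"]["img"][:,:,::-1]),None,fx=k,fy=k,interpolation=cv2.INTER_CUBIC)
T=lambda q:proj(cs["top"],np.asarray(q,float)@Rz.T+[p[0],p[1],0])*k+1.5
for y in(-.168,-.084,0,.084,.168): cv2.polylines(im,[T([[-.077,y,.026],[.16,y,.026]]).astype(int)],0,(0,255,0),1)
cv2.polylines(im,[T([[-.077,-.168,.018],[-.077,.168,.018]]).astype(int)],0,(255,255,0),1)
for l,x in S.items():
    M=Rz if "old" in l else R.from_euler("z",ry).as_matrix()
    h=cv2.convexHull(proj(cs["top"],pts(l[4:])@M.T+[*x,.012]).astype(np.float32))*k+1.5
    cv2.polylines(im,[h.astype(int)],1,(0,0,255),1)
o=np.vstack([im[580:1020,440:1080],im[700:1020,1100:1740]]);cv2.imwrite("pics/ov.png",cv2.resize(o,None,fx=.78,fy=.78))
```

```text
new_bearing [ 0.4508 -0.0943] [ 0.2  0.7  0.7 -0.6]
new_pulley [ 0.458  -0.1856] [ 0.2  0.5  0.3 -0.4]
new_sprocket [ 0.4688 -0.2698] [ 0.1  0.3  0.5 -0.3]
new_coil [ 0.4728 -0.3541] [ 0.1  0.4  0.9 -0.6]
old_bearing [0.5762 0.1004] [-0.6  0.   0.5  1. ]
old_pulley [0.5821 0.2661] [ 0.2  0.3  0.3 -0.4]
old_sprocket [0.5805 0.1811] [ 0.4  0.2 -0.  -0.8]
old_coil [0.5883 0.3501] [-0.   0.2  0.3 -0.8]
rack yaw 0.08862593440071433 [-0.0001 -0.001   0.0023 -0.0012]
tray [ 0.46190762  0.22984422 -0.0453938 ] [-0.0008  0.0002  0.0016  0.0002 -0.0006  0.0014 -0.0002 -0.0018]
[[0.4676 0.3557]
 [0.4638 0.2718]
 [0.46   0.1879]
 [0.4562 0.104 ]]
```

View pics/ov.png

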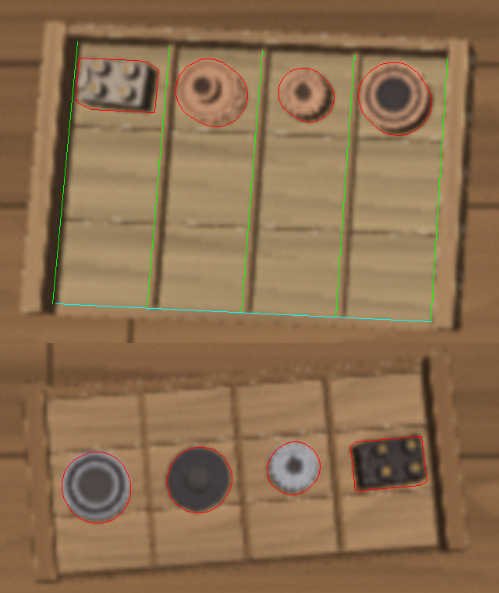

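The fit agrees with the image. The tray dividers sit about 1.5 mm to the right of my model at the front, so I'll shift the targets in y by −1.5 mm. First move is to above new_bearing.

```bash
python3 -c "
from h import *
print(go(.4508,-.0943,.15,.089))"
```

```text
[-0.4565 -0.5637  0.041   1.142 ]
```

Careful with the scale: shifts go in shares of 0.75 m and turns go in shares of pi rad. That gives: -0.5637 m / 0.75 = -0.7516, -0.4565 m / 0.75 = -0.6087, 1.142 rad / 3.1416 = 0.3635.

{"name": "jog_arm", "arguments": {"segments": {"steps": [[-0.6087,-0.7516,0.0547,0.3635,0.086],[-0.6087,-0.7516,0.0547,0.3635,0.086],[-0.6087,-0.7516,0.0547,0.3635,0.086],[-0.6087,-0.7516,0.0547,0.3635,0.086],[-0.6087,-0.7516,0.0547,0.3635,0.086],[-0.6087,-0.7516,0.0547,0.3635,0.086],[-0.6087,-0.7516,0.0547,0.3635,0.086],[-0.6087,-0.7516,0.0547,0.3635,0.086],[-0.6087,-0.7516,0.0547,0.3635,0.086],[-0.6087,-0.7516,0.0547,0.3635,0.086],[-0.6087,-0.7516,0.0547,0.3635,0.086],[-0.6087,-0.7516,0.0547,0.3635,0.086]]}, "clamp_n": 30}}

```text
time: 3.1
ee_pos: [0.4089, 0.0227, 0.1574]
eef_rot: [0.675, 0.738, 0.001, 0.0]
ft_force: [1.2, 0.9, -0.1]
width: 0.0857
grip_force: 0.0
```

```bash
python3 -c "
from h import *
print(go(.4508,-.0943,.15,.089),r.read_state()['joint_positions'])"
```

```text
[-0.1203  0.0313  0.0073  0.    ] [-0.75166798 -0.18690888  0.5336807   2.05760757  0.09908105  1.24557806
 -0.16826797]
```

Converted, -0.12 m / 0.75 = -0.16, 0.05 m / 0.75 = 0.0667.

{"name": "jog_arm", "arguments": {"segments": {"steps": [[-0.16,0.0417,0.0093,0,0.086],[-0.16,0.0417,0.0093,0,0.086],[-0.16,0.0417,0.0093,0,0.086],[-0.16,0.0417,0.0267,0,0.086],[-0.16,0.0417,0.0667,0,0.086]]}}}

```text
time: 3.6
ee_pos: [0.452, -0.092, 0.1079]
eef_rot: [0.675, 0.737, 0.002, 0.001]
ft_force: [0.5, 1.2, -0.9]
width: 0.0861
grip_force: 0.0
```

```bash
python3 -c "
from h import *
print(go(.4508,-.0943,.017,.089))"
```

```text
[-0.0022 -0.0018  0.0909 -0.0011]
```

Converted, 0.091 m / 0.75 = 0.1213, 0.07 m / 0.75 = 0.0933.

{"name": "jog_arm", "arguments": {"segments": {"steps": [[-0.0013,-0.0013,0.0533,0,0.086],[-0.0013,-0.0013,0.0933,0,0.086],[-0.0013,-0.0013,0.1213,0,0.086],[-0.0013,-0.0013,0.1213,0,0.086],[-0.0013,-0.0013,0.1213,0,0.086]]}}}

```text
time: 4.1
ee_pos: [0.4493, -0.0926, 0.0164]
eef_rot: [0.675, 0.738, -0.0, -0.0]
ft_force: [0.0, 0.7, -0.9]
width: 0.0859
grip_force: 0.0
```

```bash
python3 -c "
from h import *
print(go(.4508,-.0943,.017,.089))"
```

```text
[-0.0018  0.0013 -0.0006  0.0004]
```

Close and lift a little to check the grip.

Converted, -0.11 m / 0.75 = -0.1467, -0.07 m / 0.75 = -0.0933.

{"name": "jog_arm", "arguments": {"segments": {"steps": [[-0.0027,0.0013,0,0,0.04],[-0.0027,0.0013,0,0,0.04],[-0.0027,0.0013,0,0,0.04],[-0.0027,0.0013,0,0,0.04],[-0.0027,0.0013,0,0,0.04],[-0.0027,0.0013,0,0,0.04],[-0.0027,0.0013,-0.04,0,0.04],[-0.0027,0.0013,-0.0933,0,0.04],[-0.0027,0.0013,-0.1467,0,0.04],[-0.0027,0.0013,-0.1467,0,0.04],[-0.0027,0.0013,-0.1467,0,0.04]]}, "clamp_n": 35}}

```text
time: 5.2
ee_pos: [0.4512, -0.0947, 0.1268]
eef_rot: [0.675, 0.738, 0.001, 0.0]
ft_force: [-0.7, -0.0, -1.2]
width: 0.0397
grip_force: 0.0
```

```bash
python3 -c "
from h import *
print(go(.456,.1025,.12,-.04))"
```

```text
[0.196  0.0224 0.007  0.1293]
```

The fingers closed to 40 mm with nothing held, so the grasp missed or slipped. Looking.

Run:
```python
from h import *
c=r.camera("side"); t=r.camera("top")
a=cv2.resize(c["img"][130:310,200:440],None,fx=2.2,fy=2.2,interpolation=cv2.INTER_CUBIC)
cv2.imwrite("pics/s1.png",a[:,:,::-1])
for n in("top","side"):
  for x in regions(n,"new_bearing"): print(n,x[:3])
```

```text
side (0.56, array([310.39119804, 194.93398533]), 409)
```

View pics/s1.png

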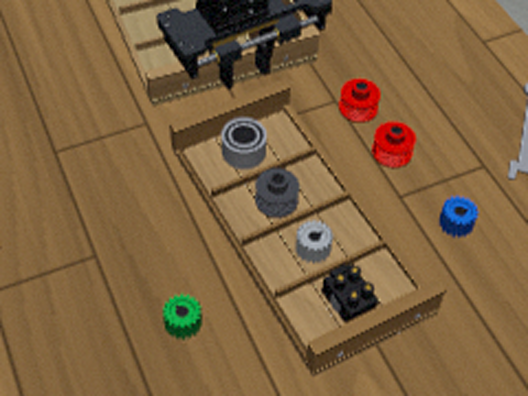

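The bearing is still in place and unmoved (side pixel 310,195). I lifted before the slow fingers had gripped. This time I close fully and check before lifting.

Converted, 0.108 m / 0.75 = 0.144, 0.04 m / 0.75 = 0.0533.

{"name": "jog_arm", "arguments": {"segments": {"steps": [[0,0,0,0,0.086],[0,0,0,0,0.086],[0,0,0,0,0.086],[0,0,0,0,0.086],[0,0,0,0,0.086],[0,0,0.0267,0,0.086],[0,0,0.0533,0,0.086],[0,0,0.0933,0,0.086],[0,0,0.12,0,0.086],[0,0,0.144,0,0.086],[0,0,0.144,0,0.086]]}}}

```text
time: 6.5
ee_pos: [0.449, -0.095, 0.0164]
eef_rot: [0.675, 0.738, -0.002, -0.001]
ft_force: [-0.4, 0.5, 0.9]
width: 0.0861
grip_force: 0.0
```

{"name": "jog_arm", "arguments": {"segments": {"steps": [[0,0,0,0,0.03],[0,0,0,0,0.03],[0,0,0,0,0.03],[0,0,0,0,0.03],[0,0,0,0,0.03],[0,0,0,0,0.03],[0,0,0,0,0.03],[0,0,0,0,0.03]]}, "clamp_n": 40}}

```text
time: 7.3
ee_pos: [0.4507, -0.095, 0.0182]
eef_rot: [0.675, 0.738, 0.0, -0.0]
ft_force: [-1.0, 0.6, -0.5]
width: 0.0327
grip_force: 0.0
```

Run:
```python
from h import *
c=r.camera("side"); t=r.camera("top")
a=cv2.resize(c["img"][130:280,230:430],None,fx=2.6,fy=2.6,interpolation=cv2.INTER_CUBIC)
b=cv2.resize(t["img"][150:265,230:430],None,fx=2.6,fy=2.6,interpolation=cv2.INTER_CUBIC)
cv2.imwrite("pics/s2.png",cv2.resize(np.vstack([a,b]),None,fx=.86,fy=.86)[:,:,::-1])
s=r.read_state();print(s["width"],s["ee_pos"]); print(proj(c,s["ee_pos"][None]),proj(t,s["ee_pos"][None]))
```

```text
0.03104758300488336 [ 0.45069867 -0.09501118  0.01814403]
[[310.81853874 197.27429057]] [[305.95400853 221.51334508]]
```

View pics/s2.png

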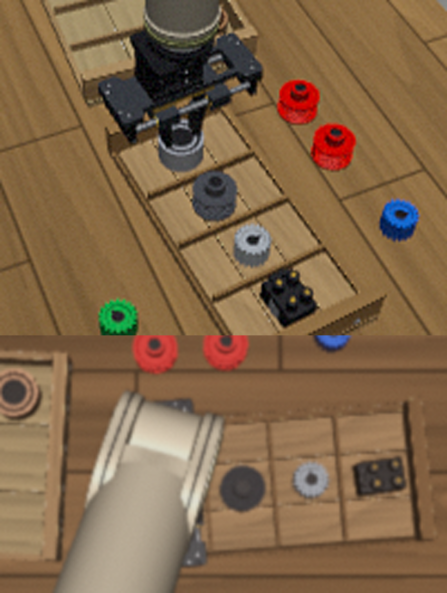

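Run:
```python
from h import *
c=r.camera("side")
a=c["img"][150:220,265:355].copy()
a=cv2.resize(a,None,fx=8,fy=8,interpolation=cv2.INTER_CUBIC)
s=r.read_state();print(s["width"],s["ee_pos"],s["grip_force"],s["ft_force"],s["time"])
Q=R.from_quat(s["eef_rot"]).as_matrix()
for w in(.0155,-.0155):
    for z in(0,-.04):
        u=(proj(c,(s["ee_pos"]+Q@[0,w,z])[None])[0]-[265,150])*8+4; cv2.circle(a,tuple(u.astype(int).tolist()),4,(255,0,0),-1)
h=(cv2.convexHull(proj(c,pts("bearing")+[.4508,-.0943,.012]).astype(np.float32))-[265,150])*8+4
cv2.polylines(a,[h.astype(int)],1,(0,255,0),1)
a=np.clip(a.astype(float)*1.6,0,255).astype(np.uint8)
cv2.imwrite("pics/s3.png",a[:,:,::-1])
```

```text
0.030955351199244502 [ 0.45067291 -0.09501947  0.01812488] 0.0 [ 0.78305292  0.89564427 -0.35849041] 7.45
```

View pics/s3.png

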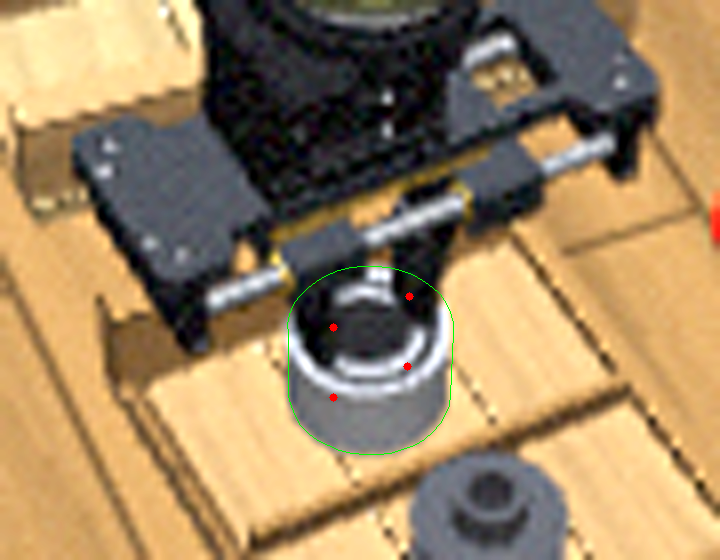

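Run:
```python
from h import *
c=r.camera("side")
for z in(.1268,.14,.15,.16): print(z,proj(c,np.array([[.4512,-.0947,z]])))
q=r.recognise
s=r.read_state();print(s["joint_positions"],s["joint_torque"])
```

```text
0.1268 [[311.30543665 172.04562055]]
0.14 [[311.35450768 168.74422898]]
0.15 [[311.39227135 166.20357231]]
0.16 [[311.43055404 163.62799669]]
[-0.6215765   0.18975708  0.79500461  2.10412479 -0.17126504  0.91095714
  0.35902874] [-3.84662999e-03 -3.13847566e+01  4.98393640e+00 -3.10985684e+01
 -3.30242550e-02  6.38823467e-02 -3.62762494e-04]
```

The picture shows the fingertips just above the ring: they look about 25 mm higher than the reported TCP. I'll rise, open, and measure that offset against the image.

Converted, -0.06 m / 0.75 = -0.08, -0.03 m / 0.75 = -0.04.

{"name": "jog_arm", "arguments": {"segments": {"steps": [[0,0,-0.04,0,0.086],[0,0,-0.08,0,0.086],[0,0,-0.08,0,0.086],[0,0,-0.08,0,0.086],[0,0,-0.08,0,0.086],[0,0,-0.08,0,0.086],[0,0,-0.08,0,0.086],[0,0,-0.08,0,0.086]]}}}

```text
time: 8.3
ee_pos: [0.4504, -0.0951, 0.0778]
eef_rot: [0.675, 0.738, -0.0, -0.0]
ft_force: [-0.3, -0.1, -0.5]
width: 0.083
grip_force: 0.0
```

Run:
```python
from h import *
c=r.camera("side");s=r.read_state();Q=R.from_quat(s["eef_rot"]).as_matrix();print(s["ee_pos"])
a=cv2.resize(c["img"][140:210,265:355],None,fx=8,fy=8,interpolation=cv2.INTER_CUBIC);a=np.clip(a*1.6,0,255).astype(np.uint8)
f=lambda p:tuple(((proj(c,(s["ee_pos"]+Q@p)[None])[0]-[265,140])*8+4).astype(int).tolist())
for w in(.043,-.043):
    for z in(0,-.01,-.02,-.03,-.04,-.05): cv2.circle(a,f([0,w,z]),2,(255,0,0),-1)
    for z,co in((0,(0,255,0)),(-.027,(255,255,0))):
        o=w+np.sign(w)*.015; cv2.polylines(a,[np.array([f([x,y,z]) for x,y in((-.0095,w),(.0095,w),(.0095,o),(-.0095,o))])],1,co,1)
cv2.imwrite("pics/s4.png",a[:,:,::-1])
```

```text
[ 0.4504778  -0.09507724  0.07785583]
```

View pics/s4.png

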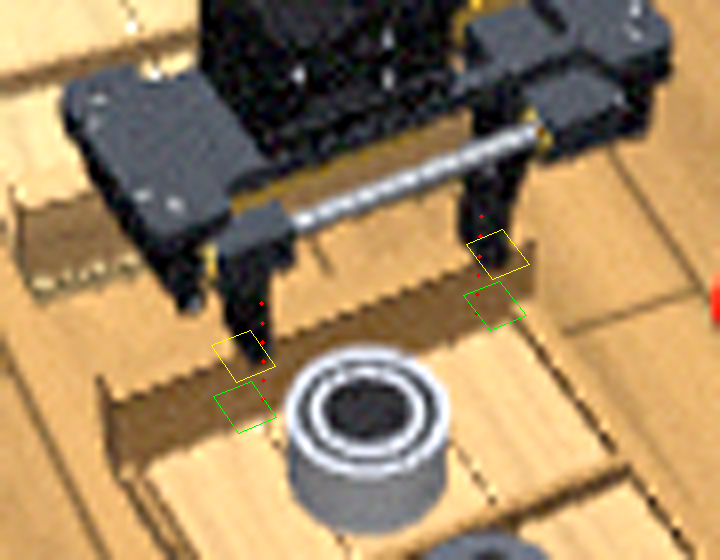

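The tips are really about 25–30 mm above the reported TCP, while x and y look right. I'll descend with the fingers open and find the floor by touch.

Converted, 0.082 m / 0.75 = 0.1093, 0.078 m / 0.75 = 0.104.

{"name": "jog_arm", "arguments": {"segments": {"steps": [[0,0,0.0533,0,0.086],[0,0,0.0933,0,0.086],[0,0,0.0933,0,0.086],[0,0,0.0987,0,0.086],[0,0,0.104,0,0.086],[0,0,0.1093,0,0.086],[0,0,0.1093,0,0.086],[0,0,0.1093,0,0.086]]}}}

```text
time: 9.15
ee_pos: [0.451, -0.095, -0.0034]
eef_rot: [0.675, 0.738, 0.0, 0.0]
ft_force: [0.2, 0.2, 0.0]
width: 0.0862
grip_force: 0.0
```

{"name": "jog_arm", "arguments": {"segments": {"steps": [[0,0,0.0027,0,0.086],[0,0,0.0053,0,0.086],[0,0,0.0053,0,0.086],[0,0,0.0053,0,0.086]]}}}

```text
time: 9.55
ee_pos: [0.4507, -0.095, -0.0079]
eef_rot: [0.675, 0.738, -0.0, -0.0]
ft_force: [0.2, 0.2, -0.6]
width: 0.086
grip_force: 0.0
```

{"name": "jog_arm", "arguments": {"segments": {"steps": [[0,0,0.0027,0,0.086],[0,0,0.0053,0,0.086],[0,0,0.0053,0,0.086],[0,0,0.0053,0,0.086]]}}}

```text
time: 9.95
ee_pos: [0.4506, -0.0951, -0.0119]
eef_rot: [0.675, 0.738, -0.0, -0.0]
ft_force: [0.2, 0.8, -0.3]
width: 0.0861
grip_force: 0.0
```

There's no contact even at a reported z of −12 mm, so the offset is confirmed. Gripping here.

{"name": "jog_arm", "arguments": {"segments": {"steps": [[0,0,0,0,0.03],[0,0,0,0,0.03],[0,0,0,0,0.03],[0,0,0,0,0.03],[0,0,0,0,0.03],[0,0,0,0,0.03],[0,0,0,0,0.03],[0,0,0,0,0.03]]}, "clamp_n": 40}}

```text
time: 10.75
ee_pos: [0.4509, -0.095, -0.0118]
eef_rot: [0.675, 0.738, 0.0, 0.0]
ft_force: [1.5, 1.2, -0.3]
width: 0.0594
grip_force: 40.0
```

Gripped at 59.4 mm. Lift.

Converted, -0.12 m / 0.75 = -0.16, -0.11 m / 0.75 = -0.1467.

{"name": "jog_arm", "arguments": {"segments": {"steps": [[0,0,-0.0267,0,0.03],[0,0,-0.08,0,0.03],[0,0,-0.1467,0,0.03],[0,0,-0.16,0,0.03],[0,0,-0.16,0,0.03]]}}}

```text
time: 11.25
ee_pos: [0.4513, -0.0946, 0.109]
eef_rot: [0.675, 0.738, 0.001, 0.0]
ft_force: [0.6, 0.6, -5.8]
width: 0.0596
grip_force: 40.0
```

```bash
python3 -c "
from h import *
print(go(.456,.1025,.108,-.04))"
```

```text
[0.1959 0.0223 0.0014 0.1295]
```

Converted, 0.196 m / 0.75 = 0.2613, 0.18 m / 0.75 = 0.24, 0.13 rad / 3.1416 = 0.0414.

{"name": "jog_arm", "arguments": {"segments": {"steps": [[0.04,0.0053,0,0.0095,0.03],[0.0933,0.0107,0,0.0191,0.03],[0.1467,0.0173,0,0.0286,0.03],[0.2,0.0227,0,0.0382,0.03],[0.24,0.028,0,0.0414,0.03],[0.2613,0.0297,0.0013,0.0414,0.03],[0.2613,0.0297,0.0013,0.0414,0.03],[0.2613,0.0297,0.0013,0.0414,0.03]]}}}

```text
time: 12.05
ee_pos: [0.4545, 0.101, 0.1056]
eef_rot: [0.721, 0.692, -0.002, -0.0]
ft_force: [-0.0, 0.1, -4.9]
width: 0.0595
grip_force: 40.0
```

```bash
python3 -c "
from h import *
print(go(.456,.1025,-.0115,-.04))"
```

```text
[ 0.0018  0.0017  0.1171 -0.0011]
```

Converted, 0.116 m / 0.75 = 0.1547, 0.114 m / 0.75 = 0.152.

{"name": "jog_arm", "arguments": {"segments": {"steps": [[0.0013,0.0013,0.04,0,0.03],[0.0013,0.0013,0.0933,0,0.03],[0.0013,0.0013,0.1333,0,0.03],[0.0013,0.0013,0.1467,0,0.03],[0.0013,0.0013,0.152,0,0.03],[0.0013,0.0013,0.1547,0,0.03],[0.0013,0.0013,0.1547,0,0.03],[0.0013,0.0013,0.1547,0,0.03]]}}}

```text
time: 12.85
ee_pos: [0.4574, 0.1035, -0.0078]
eef_rot: [0.721, 0.692, 0.001, 0.0]
ft_force: [0.2, -0.0, -5.7]
width: 0.0594
grip_force: 40.0
```

```bash
python3 -c "
from h import *
print(go(.456,.1025,-.0118,-.04))"
```

```text
[-0.0011 -0.0014  0.004  -0.001 ]
```

Hanging 4 mm above the floor. Lower the rest slowly, then release.

{"name": "jog_arm", "arguments": {"segments": {"steps": [[-0.0013,-0.0013,0.002,0,0.03],[-0.0013,-0.0013,0.004,0,0.03],[-0.0013,-0.0013,0.0053,0,0.03],[-0.0013,-0.0013,0.0053,0,0.03],[-0.0013,-0.0013,0.006,0,0.03]]}}}

```text
time: 13.35
ee_pos: [0.4556, 0.1024, -0.0119]
eef_rot: [0.721, 0.692, 0.0, -0.001]
ft_force: [-13.3, -3.3, 31.7]
width: 0.0596
grip_force: 40.0
```

Contact with the floor. Open, then rise.

Converted, -0.1 m / 0.75 = -0.1333, -0.07 m / 0.75 = -0.0933.

{"name": "jog_arm", "arguments": {"segments": {"steps": [[0,0,-0.0007,0,0.086],[0,0,-0.0007,0,0.086],[0,0,-0.0007,0,0.086],[0,0,-0.0007,0,0.086],[0,0,-0.0007,0,0.086],[0,0,-0.04,0,0.086],[0,0,-0.0933,0,0.086],[0,0,-0.1333,0,0.086],[0,0,-0.1333,0,0.086]]}}}

```text
time: 14.25
ee_pos: [0.4579, 0.1031, 0.0903]
eef_rot: [0.722, 0.692, 0.003, 0.001]
ft_force: [-0.1, 1.0, -0.2]
width: 0.0858
grip_force: 0.0
```

```bash
python3 -c "
from h import *
print(go(.458,-.1850,.088,.089))"
```

```text
[-0.2879  0.0119  0.0013 -0.1302]
```

Converted, -0.288 m / 0.75 = -0.384, -0.27 m / 0.75 = -0.36, -0.13 rad / 3.1416 = -0.0414.

{"name": "jog_arm", "arguments": {"segments": {"steps": [[-0.0667,0.0027,0,-0.0095,0.086],[-0.1333,0.0053,0,-0.0191,0.086],[-0.2,0.008,0,-0.0286,0.086],[-0.2667,0.0107,0,-0.0414,0.086],[-0.32,0.0133,0,-0.0414,0.086],[-0.36,0.016,0,-0.0414,0.086],[-0.384,0.016,0,-0.0414,0.086],[-0.384,0.016,0,-0.0414,0.086],[-0.384,0.016,0,-0.0414,0.086],[-0.384,0.016,0.0533,-0.0414,0.086],[-0.384,0.016,0.0667,-0.0414,0.086]]}}}

```text
time: 15.35
ee_pos: [0.4541, -0.1839, 0.0339]
eef_rot: [0.674, 0.739, -0.001, -0.002]
ft_force: [-1.0, 1.2, -1.1]
width: 0.086
grip_force: 0.0
```

```bash
python3 -c "
from h import *
print(go(.458,-.1850,-.012,.089))"
```

```text
[-0.0015  0.004   0.0459  0.0021]
```

Converted, 0.046 m / 0.75 = 0.0613, 0.042 m / 0.75 = 0.056.

{"name": "jog_arm", "arguments": {"segments": {"steps": [[-0.0013,0.004,0.02,0,0.086],[-0.0013,0.004,0.04,0,0.086],[-0.0013,0.004,0.056,0,0.086],[-0.0013,0.004,0.0613,0,0.086],[-0.0013,0.004,0.0613,0,0.086],[-0.0013,0.004,0.0613,0,0.086]]}}}

```text
time: 15.95
ee_pos: [0.459, -0.1869, -0.0089]
eef_rot: [0.675, 0.738, 0.0, 0.0]
ft_force: [0.0, -0.0, -0.1]
width: 0.0856
grip_force: 0.0
```

```bash
python3 -c "
from h import *
print(go(.458,-.1850,-.012,.089))"
```

```text
[ 0.002  -0.0008  0.0031 -0.0002]
```

Converted, 0.003 m / 0.75 = 0.004, 0.002 m / 0.75 = 0.0027.

{"name": "jog_arm", "arguments": {"segments": {"steps": [[0.0013,-0.0013,0.0027,0,0.086],[0.0027,-0.0013,0.004,0,0.086],[0.0027,-0.0013,0.004,0,0.03],[0.0027,-0.0013,0.004,0,0.03],[0.0027,-0.0013,0.004,0,0.03],[0.0027,-0.0013,0.004,0,0.03],[0.0027,-0.0013,0.004,0,0.03],[0.0027,-0.0013,0.004,0,0.03],[0.0027,-0.0013,0.004,0,0.03],[0.0027,-0.0013,0.004,0,0.03]]}}}

```text
time: 16.95
ee_pos: [0.4577, -0.1849, -0.0123]
eef_rot: [0.675, 0.738, 0.0, 0.0]
ft_force: [0.8, -0.5, -0.2]
width: 0.0551
grip_force: 40.0
```

Gripped at 55 mm. Lift.

Converted, -0.13 m / 0.75 = -0.1733, -0.11 m / 0.75 = -0.1467.

{"name": "jog_arm", "arguments": {"segments": {"steps": [[0,0,-0.0267,0,0.03],[0,0,-0.08,0,0.03],[0,0,-0.1467,0,0.03],[0,0,-0.1733,0,0.03],[0,0,-0.1733,0,0.03]]}}}

```text
time: 17.45
ee_pos: [0.4589, -0.1851, 0.1197]
eef_rot: [0.675, 0.738, 0.002, 0.001]
ft_force: [0.8, -0.2, -5.0]
width: 0.0552
grip_force: 40.0
```

```bash
python3 -c "
from h import *
print(go(.4635,.270,.118,-.04))"
```

```text
[0.4528 0.0451 0.0022 0.1292]
```

Converted, 0.453 m / 0.75 = 0.604, 0.13 m / 0.75 = 0.1733, 0.13 rad / 3.1416 = 0.0414.

{"name": "jog_arm", "arguments": {"segments": {"steps": [[0.04,0.004,0,0,0.03],[0.1067,0.0107,0,0.0095,0.03],[0.1733,0.0173,0,0.0191,0.03],[0.24,0.024,0,0.0286,0.03],[0.3067,0.0307,0,0.0414,0.03],[0.3733,0.0373,0,0.0414,0.03],[0.44,0.044,0,0.0414,0.03],[0.5067,0.0507,0,0.0414,0.03],[0.56,0.056,0,0.0414,0.03],[0.604,0.0601,0.0013,0.0414,0.03],[0.604,0.0601,0.0013,0.0414,0.03],[0.604,0.0601,0.0013,0.0414,0.03]]}}}

```text
time: 18.65
ee_pos: [0.4609, 0.2698, 0.1141]
eef_rot: [0.721, 0.693, -0.002, 0.0]
ft_force: [-0.3, -1.2, -4.7]
width: 0.0554
grip_force: 40.0
```

```bash
python3 -c "
from h import *
print(go(.4635,.270,-.008,-.04))"
```

```text
[0.0007 0.003  0.1221 0.0005]
```

Converted, 0.121 m / 0.75 = 0.1613, 0.115 m / 0.75 = 0.1533.

{"name": "jog_arm", "arguments": {"segments": {"steps": [[0,0.0013,0.04,0,0.03],[0,0.0013,0.0933,0,0.03],[0,0.0013,0.1333,0,0.03],[0,0.0013,0.1533,0,0.03],[0,0.0013,0.1613,0,0.03],[0,0.0013,0.1613,0,0.03],[0,0.0013,0.1613,0,0.03]]}}}

```text
time: 19.35
ee_pos: [0.4642, 0.2706, -0.0031]
eef_rot: [0.722, 0.692, 0.001, 0.0]
ft_force: [-0.3, -0.2, -4.6]
width: 0.0553
grip_force: 40.0
```

```bash
python3 -c "
from h import *
print(go(.4635,.270,-.0118,-.04))"
```

```text
[-0.0007 -0.0007  0.0087 -0.0014]
```

Converted, 0.008 m / 0.75 = 0.0107, 0.0075 m / 0.75 = 0.01.

{"name": "jog_arm", "arguments": {"segments": {"steps": [[0,0,0.0027,0,0.03],[0,0,0.0053,0,0.03],[0,0,0.008,0,0.03],[0,0,0.01,0,0.03],[0,0,0.0107,0,0.03],[0,0,0.0107,0,0.03]]}}}

```text
time: 19.95
ee_pos: [0.4632, 0.2703, -0.0123]
eef_rot: [0.721, 0.692, -0.0, -0.0]
ft_force: [-1.8, 0.3, -2.2]
width: 0.0554
grip_force: 40.0
```

Just touching the floor. Release and rise.

Converted, -0.1 m / 0.75 = -0.1333, -0.07 m / 0.75 = -0.0933.

{"name": "jog_arm", "arguments": {"segments": {"steps": [[0,0,0.0007,0,0.03],[0,0,0.0007,0,0.086],[0,0,0.0007,0,0.086],[0,0,0.0007,0,0.086],[0,0,0.0007,0,0.086],[0,0,0,0,0.086],[0,0,-0.04,0,0.086],[0,0,-0.0933,0,0.086],[0,0,-0.1333,0,0.086],[0,0,-0.1333,0,0.086]]}}}

```text
time: 20.95
ee_pos: [0.4656, 0.2717, 0.0918]
eef_rot: [0.722, 0.692, 0.003, -0.0]
ft_force: [0.7, 0.5, -0.5]
width: 0.0858
grip_force: 0.0
```

```bash
python3 -c "
from h import *
print(go(.4688,-.2694,.088,.089))"
```

```text
[-0.5406  0.0256  0.0012 -0.1304]
```

Converted, -0.54 m / 0.75 = -0.72, -0.5 m / 0.75 = -0.6667, -0.13 rad / 3.1416 = -0.0414.

{"name": "jog_arm", "arguments": {"segments": {"steps": [[-0.0667,0.0027,0,0,0.086],[-0.1333,0.0053,0,0,0.086],[-0.2,0.008,0,0,0.086],[-0.2667,0.0107,0,-0.0095,0.086],[-0.3333,0.0133,0,-0.0191,0.086],[-0.4,0.016,0,-0.0286,0.086],[-0.4667,0.02,0,-0.0414,0.086],[-0.5333,0.024,0,-0.0414,0.086],[-0.6,0.0267,0,-0.0414,0.086],[-0.6667,0.032,0,-0.0414,0.086],[-0.72,0.0341,0,-0.0414,0.086],[-0.72,0.0341,0,-0.0414,0.086]]}}}

```text
time: 22.15
ee_pos: [0.4644, -0.2769, 0.0874]
eef_rot: [0.678, 0.735, -0.002, 0.001]
ft_force: [-0.7, 0.6, 0.3]
width: 0.086
grip_force: 0.0
```

```bash
python3 -c "
from h import *
print(go(.4688,-.2694,-.012,.089))"
```

```text
[ 0.0075  0.0051  0.0994 -0.0081]
```

Converted, 0.08 m / 0.75 = 0.1067, 0.06 m / 0.75 = 0.08.

{"name": "jog_arm", "arguments": {"segments": {"steps": [[0,0,0,0,0.086],[0,0.0013,0.04,0,0.086],[0,0.0027,0.08,0,0.086],[0,0.0027,0.1067,0,0.086],[0,0.0027,0.1067,0,0.086],[0,0.0027,0.1067,0,0.086]]}}}

```text
time: 22.75
ee_pos: [0.469, -0.2691, 0.008]
eef_rot: [0.674, 0.738, 0.0, -0.0]
ft_force: [0.4, -0.1, 1.3]
width: 0.0859
grip_force: 0.0
```

```bash
python3 -c "
from h import *
print(go(.4688,-.2694,-.012,.089))"
```

```text
[-0.0003 -0.0002  0.02    0.0014]
```

{"name": "jog_arm", "arguments": {"segments": {"steps": [[0,0,0.0133,0,0.086],[0,0,0.024,0,0.086],[0,0,0.0267,0,0.07],[0,0,0.0267,0,0.02],[0,0,0.0267,0,0.02],[0,0,0.0267,0,0.02],[0,0,0.0267,0,0.02],[0,0,0.0267,0,0.02],[0,0,0.0267,0,0.02],[0,0,0.0267,0,0.02],[0,0,0.0267,0,0.02],[0,0,0.0267,0,0.02]]}}}

```text
time: 23.95
ee_pos: [0.4688, -0.2702, -0.0122]
eef_rot: [0.675, 0.738, 0.0, 0.0]
ft_force: [0.4, 0.7, 2.7]
width: 0.0432
grip_force: 40.0
```

Gripped at 43 mm. Lift.

Converted, -0.13 m / 0.75 = -0.1733, -0.11 m / 0.75 = -0.1467.

{"name": "jog_arm", "arguments": {"segments": {"steps": [[0,0,-0.0267,0,0.02],[0,0,-0.08,0,0.02],[0,0,-0.1467,0,0.02],[0,0,-0.1733,0,0.02],[0,0,-0.1733,0,0.02]]}}}

```text
time: 24.45
ee_pos: [0.4701, -0.2708, 0.1202]
eef_rot: [0.675, 0.738, 0.001, 0.002]
ft_force: [-0.1, -1.2, -2.8]
width: 0.0433
grip_force: 40.0
```

```bash
python3 -c "
from h import *
print(go(.4597,.1865,.118,-.04))"
```

```text
[0.4564 0.0303 0.0019 0.129 ]
```

Converted, 0.4564 m / 0.75 = 0.6085, 0.42 m / 0.75 = 0.56, 0.13 rad / 3.1416 = 0.0414.

{"name": "jog_arm", "arguments": {"segments": {"steps": [[0.04,0.0027,0,0,0.02],[0.1067,0.0067,0,0.0095,0.02],[0.1733,0.012,0,0.0191,0.02],[0.24,0.016,0,0.0286,0.02],[0.3067,0.02,0,0.0414,0.02],[0.3733,0.0253,0,0.0414,0.02],[0.44,0.0293,0,0.0414,0.02],[0.5067,0.0333,0,0.0414,0.02],[0.56,0.0373,0,0.0414,0.02],[0.6085,0.0404,0.0013,0.0414,0.02],[0.6085,0.0404,0.0013,0.0414,0.02],[0.6085,0.0404,0.0013,0.0414,0.02]]}}}

```text
time: 25.65
ee_pos: [0.4572, 0.1871, 0.1151]
eef_rot: [0.721, 0.693, -0.002, 0.0]
ft_force: [0.5, -0.6, -2.6]
width: 0.0435
grip_force: 40.0
```

```bash
python3 -c "
from h import *
print(go(.4597,.1865,-.008,-.04))"
```

```text
[-0.0003  0.0028  0.1231  0.0008]
```

Converted, 0.121 m / 0.75 = 0.1613, 0.115 m / 0.75 = 0.1533.

{"name": "jog_arm", "arguments": {"segments": {"steps": [[0,0.0013,0.04,0,0.02],[0,0.0013,0.0933,0,0.02],[0,0.0013,0.1333,0,0.02],[0,0.0013,0.1533,0,0.02],[0,0.0013,0.1613,0,0.02],[0,0.0013,0.1613,0,0.02],[0,0.0013,0.1613,0,0.02]]}}}

```text
time: 26.35
ee_pos: [0.4599, 0.1868, -0.0036]
eef_rot: [0.722, 0.692, 0.0, 0.0]
ft_force: [0.1, 1.3, -2.8]
width: 0.043
grip_force: 40.0
```

```bash
python3 -c "
from h import *
print(go(.4597,.1865,-.0122,-.04))"
```

```text
[-0.0003 -0.0002  0.0086 -0.0019]
```

Converted, 0.008 m / 0.75 = 0.0107, 0.0075 m / 0.75 = 0.01.

{"name": "jog_arm", "arguments": {"segments": {"steps": [[0,0,0.0027,0,0.02],[0,0,0.0053,0,0.02],[0,0,0.008,0,0.02],[0,0,0.01,0,0.02],[0,0,0.0107,0,0.02],[0,0,0.0107,0,0.02]]}}}

```text
time: 26.95
ee_pos: [0.4592, 0.1872, -0.0123]
eef_rot: [0.721, 0.692, -0.0, -0.0]
ft_force: [-1.0, 0.2, -0.3]
width: 0.0432
grip_force: 40.0
```

Careful with the scale: shifts go in shares of 0.75 m and turns go in shares of pi rad. That gives: -0.1 m / 0.75 = -0.1333, -0.07 m / 0.75 = -0.0933.

{"name": "jog_arm", "arguments": {"segments": {"steps": [[0,0,0.0007,0,0.02],[0,0,0.0007,0,0.086],[0,0,0.0007,0,0.086],[0,0,0.0007,0,0.086],[0,0,0.0007,0,0.086],[0,0,0,0,0.086],[0,0,0,0,0.086],[0,0,-0.04,0,0.086],[0,0,-0.0933,0,0.086],[0,0,-0.1333,0,0.086],[0,0,-0.1333,0,0.086]]}}}

```text
time: 28.05
ee_pos: [0.4617, 0.1883, 0.0915]
eef_rot: [0.722, 0.692, 0.003, 0.0]
ft_force: [0.9, 0.7, -0.3]
width: 0.0858
grip_force: 0.0
```

```bash
python3 -c "
from h import *
print(go(.4730,-.3538,.088,.089))"
```

```text
[-0.5412  0.0337  0.0011 -0.1303]
```

Converted, -0.541 m / 0.75 = -0.7213, -0.5 m / 0.75 = -0.6667, -0.13 rad / 3.1416 = -0.0414.

{"name": "jog_arm", "arguments": {"segments": {"steps": [[-0.0667,0.004,0,0,0.086],[-0.1333,0.008,0,0,0.086],[-0.2,0.012,0,0,0.086],[-0.2667,0.016,0,-0.0095,0.086],[-0.3333,0.02,0,-0.0191,0.086],[-0.4,0.024,0,-0.0286,0.086],[-0.4667,0.0293,0,-0.0414,0.086],[-0.5333,0.0333,0,-0.0414,0.086],[-0.6,0.0373,0,-0.0414,0.086],[-0.6667,0.0413,0,-0.0414,0.086],[-0.7213,0.0449,0,-0.0414,0.086],[-0.7213,0.0449,0,-0.0414,0.086]]}}}

```text
time: 29.25
ee_pos: [0.4675, -0.3618, 0.087]
eef_rot: [0.678, 0.735, -0.002, 0.001]
ft_force: [-0.0, -0.7, -0.0]
width: 0.086
grip_force: 0.0
```

{"name": "jog_arm", "arguments": {"segments": {"steps": [[0,0,0,0,0.086],[0,0,0,0,0.086],[0,0,0.04,0,0.086],[0,0,0.0533,0,0.086],[0,0,0.0533,0,0.086]]}}}

```text
time: 29.75
ee_pos: [0.4705, -0.3527, 0.0464]
eef_rot: [0.674, 0.739, -0.0, -0.001]
ft_force: [-1.2, 0.2, -0.7]
width: 0.0857
grip_force: 0.0
```

```bash
python3 -c "
from h import *
print(go(.4730,-.3538,-.012,.089))"
```

```text
[-0.0015  0.0025  0.0583  0.002 ]
```

Converted, 0.058 m / 0.75 = 0.0773, 0.055 m / 0.75 = 0.0733.

{"name": "jog_arm", "arguments": {"segments": {"steps": [[-0.0013,0.0027,0.0267,0,0.086],[-0.0013,0.0027,0.0533,0,0.086],[-0.0013,0.0027,0.0733,0,0.086],[-0.0013,0.0027,0.0773,0,0.086],[-0.0013,0.0027,0.0773,0,0.086],[-0.0013,0.0027,0.0773,0,0.086]]}}}

```text
time: 30.35
ee_pos: [0.4733, -0.356, -0.0094]
eef_rot: [0.675, 0.738, 0.0, 0.001]
ft_force: [-0.1, 0.1, 0.4]
width: 0.086
grip_force: 0.0
```

```bash
python3 -c "
from h import *
print(go(.4730,-.3538,-.012,.089))"
```

```text
[ 0.0022 -0.0002  0.0026 -0.    ]
```

{"name": "jog_arm", "arguments": {"segments": {"steps": [[0,0,0,0,0.02],[0,0,0,0,0.02],[0,0,0,0,0.02],[0,0,0,0,0.02],[0,0,0,0,0.02],[0,0,0,0,0.02],[0,0,0,0,0.02],[0,0,0,0,0.02],[0,0,0,0,0.02],[0,0,0,0,0.02]]}}}

```text
time: 31.35
ee_pos: [0.4729, -0.3556, -0.0104]
eef_rot: [0.675, 0.738, 0.0, 0.0]
ft_force: [0.6, -0.2, -0.2]
width: 0.0404
grip_force: 39.4
```

Gripped at 40.4 mm. Lift.

Converted, -0.13 m / 0.75 = -0.1733, -0.11 m / 0.75 = -0.1467.

{"name": "jog_arm", "arguments": {"segments": {"steps": [[0,0,-0.0267,0,0.02],[0,0,-0.08,0,0.02],[0,0,-0.1467,0,0.02],[0,0,-0.1733,0,0.02],[0,0,-0.1733,0,0.02]]}}}

```text
time: 31.85
ee_pos: [0.474, -0.3566, 0.1222]
eef_rot: [0.675, 0.738, 0.001, 0.002]
ft_force: [0.5, -0.0, -5.2]
width: 0.0401
grip_force: 39.4
```

```bash
python3 -c "
from h import *
print(go(.4672,.3525,.119,-.04))"
```

```text
[0.7069 0.0562 0.0021 0.1289]
```

Converted, 0.56 m / 0.75 = 0.7467, 0.53 m / 0.75 = 0.7067, 0.13 rad / 3.1416 = 0.0414.

{"name": "jog_arm", "arguments": {"segments": {"steps": [[0.04,0.0027,0,0,0.02],[0.1067,0.008,0,0,0.02],[0.1733,0.0133,0,0,0.02],[0.24,0.0187,0,0.0095,0.02],[0.3067,0.024,0,0.0191,0.02],[0.3733,0.0293,0,0.0286,0.02],[0.44,0.0347,0,0.0414,0.02],[0.5067,0.04,0,0.0414,0.02],[0.5733,0.0453,0,0.0414,0.02],[0.64,0.0507,0,0.0414,0.02],[0.7067,0.056,0,0.0414,0.02],[0.7467,0.0593,0,0.0414,0.02]]}}}

```text
time: 33.05
ee_pos: [0.4651, 0.21, 0.1176]
eef_rot: [0.72, 0.694, -0.001, -0.001]
ft_force: [1.0, -0.2, -4.2]
width: 0.04
grip_force: 39.4
```

{"name": "jog_arm", "arguments": {"segments": {"steps": [[0.0533,0.004,0,0,0.02],[0.1067,0.008,0,0,0.02],[0.16,0.012,0,0,0.02],[0.196,0.0156,0,0,0.02],[0.196,0.0156,0,0,0.02],[0.196,0.0156,0,0,0.02]]}}}

```text
time: 33.65
ee_pos: [0.484, 0.3519, 0.1173]
eef_rot: [0.721, 0.693, -0.002, 0.0]
ft_force: [0.1, -1.1, -4.2]
width: 0.0399
grip_force: 39.4
```

```bash
python3 -c "
from h import *
print(go(.4672,.3525,-.007,-.04))"
```

```text
[ 4.000e-04 -1.650e-02  1.243e-01 -1.000e-04]
```

Converted, 0.121 m / 0.75 = 0.1613, -0.0185 m / 0.75 = -0.0247.

{"name": "jog_arm", "arguments": {"segments": {"steps": [[0,-0.0247,0,0,0.02],[0,-0.0247,0.04,0,0.02],[0,-0.0247,0.0933,0,0.02],[0,-0.0247,0.1333,0,0.02],[0,-0.0247,0.1533,0,0.02],[0,-0.0247,0.1613,0,0.02],[0,-0.0247,0.1613,0,0.02],[0,-0.0247,0.1613,0,0.02]]}}}

```text
time: 34.45
ee_pos: [0.4676, 0.3537, 0.0001]
eef_rot: [0.722, 0.692, 0.001, -0.0]
ft_force: [-0.6, -0.7, -4.3]
width: 0.0399
grip_force: 39.4
```

```bash
python3 -c "
from h import *
print(go(.4672,.3525,-.0108,-.04))"
```

```text
[-0.0012 -0.0004  0.0109 -0.0015]
```

Converted, 0.01 m / 0.75 = 0.0133, 0.0095 m / 0.75 = 0.0127.

{"name": "jog_arm", "arguments": {"segments": {"steps": [[-0.0013,0,0.004,0,0.02],[-0.0013,0,0.008,0,0.02],[-0.0013,0,0.0107,0,0.02],[-0.0013,0,0.0127,0,0.02],[-0.0013,0,0.0133,0,0.02],[-0.0013,0,0.0133,0,0.02],[-0.0013,0,0.0133,0,0.02]]}}}

```text
time: 35.15
ee_pos: [0.4666, 0.3524, -0.0104]
eef_rot: [0.721, 0.692, -0.0, -0.0]
ft_force: [-5.0, -3.4, 8.0]
width: 0.04
grip_force: 39.5
```

Contact. Release, rise and check.

Converted, -0.17 m / 0.75 = -0.2267, -0.14 m / 0.75 = -0.1867.

{"name": "jog_arm", "arguments": {"segments": {"steps": [[0,0,0,0,0.086],[0,0,0,0,0.086],[0,0,0,0,0.086],[0,0,0,0,0.086],[0,0,0,0,0.086],[0,0,0,0,0.086],[0,0,0,0,0.086],[0,0,-0.0533,0,0.086],[0,0,-0.12,0,0.086],[0,0,-0.1867,0,0.086],[0,0,-0.2267,0,0.086],[0,0,-0.2267,0,0.086]]}}}

```text
time: 36.35
ee_pos: [0.4688, 0.3537, 0.1635]
eef_rot: [0.722, 0.692, 0.004, -0.0]
ft_force: [0.3, 0.0, 0.1]
width: 0.0854
grip_force: 0.0
```

{"name": "jog_arm", "arguments": {"segments": {"steps": [[-0.0667,0,0,0,0.086],[-0.1333,0,0,0,0.086],[-0.2,0,0,0,0.086],[-0.2667,0,0,0,0.086],[-0.3333,0,0,0,0.086],[-0.4,0,0,0,0.086],[-0.4667,0,0,0,0.086],[-0.5333,0,0,0,0.086],[-0.6,0,0,0,0.086],[-0.6667,0,0,0,0.086],[-0.6933,0,0,0,0.086],[-0.6933,0,0,0,0.086]]}}}

```text
time: 37.55
ee_pos: [0.4443, -0.1705, 0.1583]
eef_rot: [0.723, 0.69, -0.0, 0.0]
ft_force: [-0.0, 1.2, 0.4]
width: 0.086
grip_force: 0.0
```

Run:
```python
from h import *
cs={n:r.camera(n) for n in("top","side")}
t=cv2.resize(cs["top"]["img"][140:265,110:275],None,fx=3,fy=3,interpolation=cv2.INTER_CUBIC)
s=cv2.resize(cs["side"]["img"][70:195,220:370],None,fx=3,fy=3,interpolation=cv2.INTER_CUBIC)
cv2.imwrite("pics/f.png",cv2.resize(np.hstack([t,s]),None,fx=.84,fy=.84)[:,:,::-1])
for n in cs:
  for w in("new","old"):
    for k in DIM:
      for p,u,a,m in regions(n,f"{w}_{k}"):
        x=solve(k,[(cs[n],u)])[0]
        if p>.25 and x[1]>.05: print(n,w,k,round(p,2),u.round(1),x.round(3))
```

```text
top new bearing 0.6 [234.  219.1] [0.456 0.104]
top new pulley 0.56 [173.8 216. ] [0.465 0.272]
top new pulley 0.38 [189.7 202.8] [0.502 0.229]
top new sprocket 0.76 [203.6 217.5] [0.461 0.189]
top new coil 0.79 [144.2 215.1] [0.467 0.353]
top new coil 0.71 [207.5 175. ] [0.58  0.181]
top old bearing 0.77 [236.4 175.8] [0.578 0.1  ]
top old pulley 0.86 [177.2 174.1] [0.583 0.267]
top old pulley 0.42 [189.6 203.4] [0.5   0.229]
top old sprocket 0.7 [207.5 175. ] [0.581 0.182]
top old sprocket 0.3 [177.3 174.5] [0.582 0.267]
top old coil 0.77 [146.9 171.6] [0.589 0.351]
side new bearing 0.39 [279.6 154.3] [0.426 0.097]
side new pulley 0.56 [271.3 119.5] [0.461 0.268]
side new sprocket 0.72 [278.6 134.6] [0.457 0.187]
side new coil 0.72 [263.8 103.7] [0.463 0.35 ]
side old pulley 0.43 [299.2 110.8] [0.567 0.274]
side old coil 0.77 [296.   95.8] [0.585 0.348]
side old coil 0.72 [299.6 110.6] [0.565 0.265]
```

View pics/f.png

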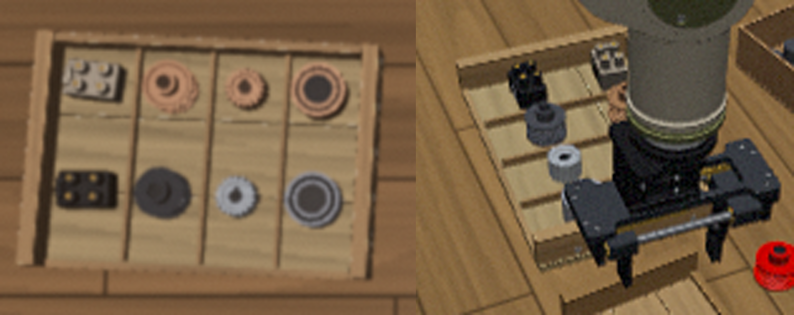

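The top picture shows the new coil, pulley, sprocket and bearing (crop x ≈ 85, 162, 236, 313) upright in front of their old twins. All are within a few mm of their target places, the old parts haven't moved, and the gripper is clear. Handing in.

```bash
python3 -c "
from bench import r
print(r.close_job())"
```

```text
the job is handed in; nothing more can be done
None
```

I set all four clean parts upright in front of their old twins, in matching order (coil, pulley, sprocket, bearing), and handed the job in at about 38 s on the robot's clock; the final pictures showed each within a few mm of its place and the old parts unmoved, but the hand-in returned no verdict.

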